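# Lay a filled candle mould on its side over the heel bar of the tip-over rest

### The arm

A 6-joint arm with a two-finger parallel gripper is mounted at the origin on the work surface; the furniture and walls round the work are solid. World frame = base frame: x ahead of the robot, y to its left, z up, the work surface at z = 0. Lengths are in mm, angles in rad, forces in N, time in s.
With the tool pointing down it reaches from about 225 to 725 mm from the base axis. Payload 3.1 kg.
Tool frame: the origin (TCP) lies on the centre line of the jaws, within the pads' length; the fingertips stand 14 mm ahead of it and the grasp point (between the pads) lies 5 mm behind it; z points along the fingers, y is the line along which they close (so a half turn about z gives the same grasp; the last joint's range is limited). The gripper opens to 85 mm and grips with 20 to 120 N. Pads are 22 mm wide; open, the fingers measure 114 mm over their backs; the gripper's body (76 mm by 85 mm) begins 54 mm behind the grasp point. The pads swing forward as they close: fully open they stand 13 mm farther back than shut.
Start: joints at [1.121, 0.048, 0.099, 1.622, 0, 1.443], TCP at [166.051, 498.04, 209.312] pointing down, gripper open.
Joint ranges: [-2.91, 2.91], [-0.99, 1.94], [-1.21, 1.42], [-2.12, 2.29], [-1.49, 1.47], [-3.14, 3.14]. Speed limits (rad/s): [2.79, 2.79, 3.14, 3.14, 3.14, 3.14].

### API

Orientations are given as a unit quaternion [w, x, y, z].
In Python, from plant import status, imaging, job, models gives the robot as it stands. The module is installed in compiled form; this text tells all that it offers.
- The arm moves only by the tool carry_out, never from a script. Its argument "rows" is a list of rows, each an object with "xyz": the shift along the tool's x, y, z in cm, a list of three; "twist": the turn about the tool's z in rad; "hand": the opening in per cent of the stroke, from 0 (shut) to 100 (fully open). A call has 1 to 12 rows; each row is the pose to reach, as a shift and turn from the pose commanded when the call began, along the tool's axes at that moment; what a row does not reach only later rows make up. A row lasts 1/10 s, in which the tool goes at most 50 mm and 8.59 degrees, less where a joint would pass 70% of its speed; a pose out of reach is approached as far as the arm can. A call with a gripper value outside its range is refused whole. The fingers move at their own pace and stop on an object; "force" is the grip in N (left out, the last holds). Time passes only in rows, so rows that repeat a pose let the fingers close. It gives the time, the measured TCP pose, the force, the opening and the grip force at its end, in the units of the state.
- status.get_state(): the state, without advancing time (a new reading comes with each control period).
- imaging.camera(name): name is "scene" or "top" or "wrist"; returns the picture (384x512x3 uint8, blue, green, red); there is no depth.
- imaging.calibration(name): a dict with "intrinsics" (3x3 intrinsics, pixels), "rvec" (rotation vector, rad) and "tvec" (3), from world to camera coordinates, as OpenCV has them; the wrist camera has in their place "T_tool_cam" (4x4, takes a point from camera to tool coordinates, whose origin is the TCP and whose axes are the flange's). Camera axes: x right, y down, z forward; pixel columns grow to the right and rows downward; lengths in mm; the calibration is good to about 2 mm. A picture is of the moment at which its call begins: read the wrist's pose just before it. calibration takes no time and is no camera call.
- job.job_done(): hands the job in; it is judged then, once.
Trained networks look in the newest picture that a camera, given by its name, has taken for a name from the list of things; names that differ only in an ending like _2 or _b are one class to them, and where a whole thing is asked for, a point or a joint stands for the part that bears it (a point fixed in the world has none). Each returns a list of dicts, best first, with "score" (0 to 1); they miss things now and then, are a little off and sometimes report something else, mostly with a low value. They report only what shows in the picture. A call takes as long as a camera call.
- models.masks_of(thing, camera): "mask" (384x512 bool, what is visible of it) and "rect" ([left, top, right, bottom] in pixels, round what is visible of it).
The state is a dict: "clock": time; "joint_positions": joint angles; "qvel": joint speeds; "joint_efforts": joint torques, N m; "ee_pos": TCP position; "tool_rot": TCP orientation; "ft_force": force on the tool from outside, world axes, zero at the start; "wrist_torque": the same for the moment, N m; "width": finger opening in mm; "finger_force": force on a finger pad.
Only numpy, scipy, OpenCV 4.12 (cv2) and the standard library are available. Lean on these libraries where they do the work, as an engineer would, in place of code of your own. Each camera call takes 0.05 s, during which the arm holds its last target. There are 200 camera calls.

### The job

Lay the filled two-part candle mould on its side on the tip-over rest, ready for its upper half to be lifted off: slide it standing upright until its foot bears squarely against the steel heel bar, tip it over the bar so that the damped board lets it down gently until both lie level, then push it along the board squarely home against the end stop. Do not ram or drop the mould, leave the other things on the table where they are, and draw the arm clear at the end.

Things in the scene. Friction and masses are not known exactly. Their poses are not given: they have to be found in the camera images.
- mould: Candle mould: two cream cast halves between plywood boards, two black bands. 100 (x) by 110 (y) by 150 mm tall (z), 0.72 to 0.94 kg, evenly filled, flat-faced, too wide to grip. Origin: centre of the underside it stands on; z points to the pouring hole. Starts upright, 20 to 60 mm short of the heel bar, +x face towards it, up to 12 mm off the rest's centre line and 0.15 rad askew.
- mould_top (a point): Middle of the mould's top face (the pouring hole with set wax), 150 mm above its underside. Until the foot is stopped by the bar, push the mould lower than about 60 mm, or it may topple instead of sliding. Lying home, the top touches the end stop, mould z points along the rest's +x, mould +x straight down, and the mould's origin is at x 35, z 68 mm in the rest's frame.
- rest: Tip-over rest, fixed; aluminium plate 204 mm long (x), 170 mm wide (y). Origin: on the table below the middle of the heel bar's front face. Its x is level: the way the mould is slid, tipped and pushed home; z is up. Steel heel bar across the front: 18 mm high, front face at x = 0, 14 mm thick. Black damper drums at y = +/-84 to 100 mm, beside the hinge, are 27 mm high.
- heel_edge (a point): Middle of the heel bar's upper front edge, 18 mm above the table: the edge over which the mould pivots.
- stop_face (a point): Middle of the end stop's rubber face, 34 mm above the table, at x = 185 mm in the rest's frame. The stop is a low fixed plate 110 mm wide, its top 51 mm above the table.
- board (a joint): Angle (rad) of the cork-faced board, 158 by 146 mm, hinged behind the heel bar at x 24, z 11.5 mm of the rest. 0: raised, leaning 15 degrees from upright away from the mould; 1.309: level, flush with the bar's top. Starts at 0 to 0.2 and stays put; damper 0.5 N m s/rad plus 0.07 N m friction. Once the mould leans over 60 degrees its weight sinks the board by itself in 2 to 4 s.

How it is judged (in metres and radians):
On the way, in this order (a step that is already met when the one before it is completed fails the run):
1. the mould stands upright with its foot squarely against the heel bar (x of mould in the frame of rest between -0.056 and -0.04 m and angle between mould's own z axis and vertical below 0.08 rad and angle between the x axis of mould and the x axis of rest, either way round below 0.08 rad), for 0.1 s.
2. the mould has been tipped over the heel bar and lies on its side on the level board (angle between mould's own x axis and vertical above 3.05 rad and value of joint board above 1.27 rad), for 0.2 s.
At the end, for the whole second after the job is handed in: The mould lies at rest on its side on the level board, the side that faced the heel bar downwards (within 4 degrees), its top within 5 mm of the end stop's face, square to it within 4 degrees and within 30 mm of the rest's centre line (angle between mould's own x axis and vertical above 3.07 rad and value of joint board above 1.28 rad and x of mould in the frame of rest between 0.03 and 0.04 m and y of mould in the frame of rest between -0.03 and 0.03 m and angle between the z axis of mould and the x axis of rest, either way round below 0.07 rad and linear speed of mould below 0.01 m/s); the robot touches nothing.
It fails at once if the mould topples or drops (turns faster than 4 rad/s) (angular speed of mould above 4 rad/s).
It fails at once if the robot rams the mould (more than 60 N) (contact force between any of the arm, the fingers and mould above 60 N).
It fails at once if another thing on the table is moved by more than 20 mm (distance of any of pitcher, candle_1, candle_2, wick_tin, tape_roll, dropper_1, dropper_2, spatula, thermometer from where it was at the start of the episode above 0.02 m).
It also fails if it takes over 58 s, if anything falls off the work surface, if the arm or the gripper's body presses on something with over 40 N, if the wrist force passes 120 N, or if a joint passes its speed limit or range.

## Working session

There is one attempt and no reset: what is moved stays moved. The work goes in short steps, Python scripts to look and compute and a tool call to move; the robot and the scene stay as the last step left them, time stands still between calls to the robot, and variables do not carry over. Pictures are saved under pics/ and viewed, at most 10 in all, crops included, and the job is handed in when it is done.

Besides the shell and the picture viewer there is one more tool, called after "Emit:" as name(argument=value, ...) on one line, values as JSON. carry_out: Moves the arm, as the interface text tells. Its arguments: {"type":"object","properties":{"rows":{"type":"array"},"force":{"type":"number"}},"required":["rows"]}

```bash
mkdir -p pics
python3 - <<'E'
from plant import status, imaging, models
import cv2, numpy as np
s=status.get_state(); print({k:np.round(v,3).tolist() for k,v in s.items()})
for c in ["scene","top"]:
    im=imaging.camera(c); cv2.imwrite(f"pics/{c}0.png",im)
    for t in ["mould","rest","board"]:
        for r in models.masks_of(t,c)[:2]: print(c,t,round(r["score"],2),r["rect"],r["mask"].sum())
    k=imaging.calibration(c); R,_=cv2.Rodrigues(np.array(k["rvec"])); print(c,np.round(-R.T@np.array(k["tvec"]).ravel()),k["intrinsics"])
print(imaging.calibration("wrist"))
a=cv2.imread("pics/scene0.png");b=cv2.imread("pics/top0.png")
E
```

```text
{'clock': 0.0, 'joint_positions': [1.121, 0.049, 0.098, 1.622, 0.0, 1.443], 'qvel': [0.001, -0.001, 0.001, 0.001, 0.001, -0.0], 'joint_efforts': [-0.002, -33.878, 32.002, 0.02, -0.0, -0.0], 'ee_pos': [165.764, 497.433, 208.131], 'tool_rot': [-0.0, 0.16, 0.987, -0.001], 'ft_force': [-0.284, 0.223, -0.116], 'wrist_torque': [-0.032, 0.024, 0.03], 'finger_force': 0.0, 'width': 85.511}
scene mould 0.76 [286.6, 146.3, 364.4, 250.1] 4908
scene board 0.96 [222.1, 116.7, 282.2, 218.3] 3312
scene [877.  11. 844.] [[454.17850152   0.         259.52829689]
 [  0.         454.17850152 187.8764488 ]
 [  0.           0.           1.        ]]
top mould 0.61 [141.7, 164.4, 221.9, 246.1] 4519
top mould 0.39 [233.4, 174.0, 346.4, 286.6] 9126
top rest 0.59 [235.2, 178.2, 346.9, 284.0] 9197
top board 0.86 [241.1, 177.4, 288.6, 260.5] 2451
top [317. -72. 954.] [[481.10127553   0.         262.47496485]
 [  0.         481.10127553 189.02319307]
 [  0.           0.           1.        ]]
{'intrinsics': array([[287.86479641,   0.        , 253.96752073],
       [  0.        , 287.86479641, 185.09483753],
       [  0.        ,   0.        ,   1.        ]]), 'T_tool_cam': array([[ 7.72055933e-04, -9.44955559e-01, -3.27197791e-01,
         8.50918875e+01],
       [ 9.99999702e-01,  7.38181027e-04,  2.27713754e-04,
         3.07780698e-01],
       [ 2.63518238e-05, -3.27197869e-01,  9.44955847e-01,
        -1.65015284e+02],
       [ 0.00000000e+00,  0.00000000e+00,  0.00000000e+00,
         1.00000000e+00]])}
```

View pics/scene0.png

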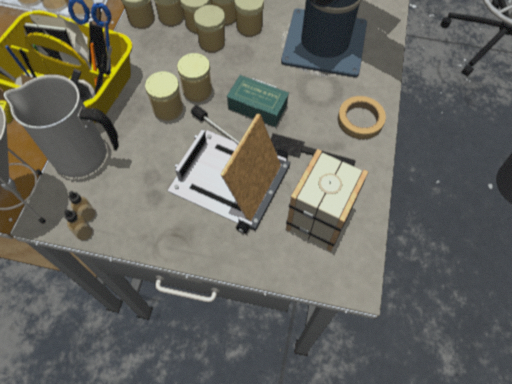

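View pics/top0.png

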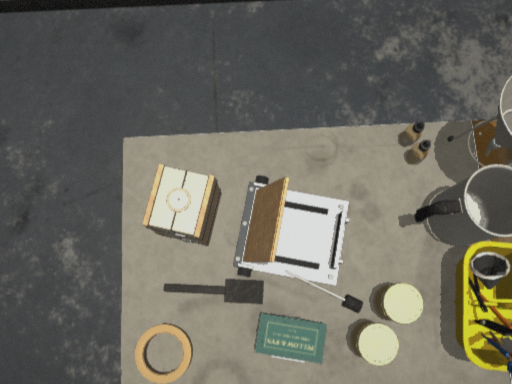

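Scene picture: the mould stands at (328,195), the rest to its left with the board leaning at (255,170). Top picture: the mould's top is centred at (179,199), the rest's plate spans about (237..349, 183..284), and the spatula lies below at (215,290).

```bash
cat > h.py <<'E'
from plant import status, imaging, models, job
import cv2, numpy as np
def cam(c):
    k=imaging.calibration(c); R,_=cv2.Rodrigues(np.array(k["rvec"])); return np.array(k["intrinsics"]),R,np.array(k["tvec"]).ravel()
def px2w(c,uv,z):
    K,R,t=cam(c); uv=np.atleast_2d(np.array(uv,float)); C=-R.T@t
    d=(R.T@np.linalg.inv(K)@np.c_[uv,np.ones(len(uv))].T).T
    return C+d*((np.broadcast_to(z,len(uv))-C[2])/d[:,2])[:,None]
def w2px(c,P):
    K,R,t=cam(c); q=(K@(R@np.atleast_2d(P).T+t[:,None])).T; return q[:,:2]/q[:,2:]
E
python3 - <<'E'
from h import *
print(np.round(px2w("top",[(157,167),(215,177),(202,243),(146,226),(179,199)],150)))
print(np.round(px2w("top",[(349,200),(338,284)],6)))
print(np.round(px2w("top",[(251,183),(237,268),(248,230)],18)))
a=cv2.imread("pics/top0.png")[150:300,130:360]; cv2.imwrite("pics/crop1.png",cv2.resize(a,None,fx=3.4,fy=3.4,interpolation=cv2.INTER_CUBIC))
E
```

```text
[[540.  96. 150.]
 [517.  -3. 150.]
 [405.  22. 150.]
 [439. 115. 150.]
 [482.  59. 150.]]
[[ 492. -258.    6.]
 [ 328. -222.    6.]]
[[534. -64.  18.]
 [368. -29.  18.]
 [440. -53.  18.]]
```

View pics/crop1.png

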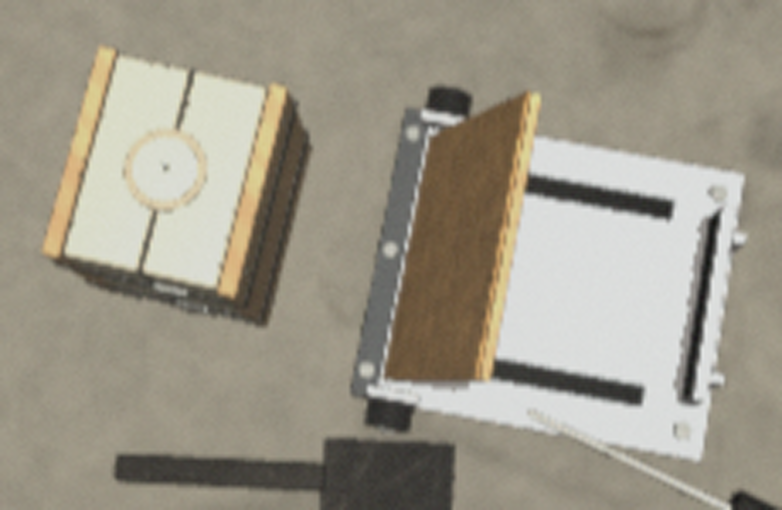

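The crop shows the mould's top corners at about (100,46), (287,86), (236,298), (45,255), the bar's front edge from (408,108) to (352,395), and the plate's far corners at (744,174) and (700,458).

Run:
```python
from h import *
f=lambda L,z: px2w("top",np.array(L,float)/3.4+[130,150],z)[:,:2]
m=f([(100,46),(287,86),(236,298),(45,255)],150)
h=f([(408,108),(352,395)],18); p=f([(744,174),(700,458)],4)
print(np.round(m),np.round(np.linalg.norm(np.diff(m,axis=0),axis=1)),np.round(h),np.round(p), np.linalg.norm(h[0]-h[1]),np.linalg.norm(p[0]-p[1]))
yr=(h[0]-h[1]); yr/=np.linalg.norm(yr); xr=np.array([yr[1],-yr[0]])
xr2=p.mean(0)-h.mean(0); print("len",np.linalg.norm(xr2)); 
O=h.mean(0); print("O",O,"xr",xr,"ang",np.arctan2(xr[1],xr[0]),np.arctan2(xr2[1],xr2[0]))
c=m.mean(0); mx=(m[1]+m[2]-m[0]-m[3]); print("mould ang",np.arctan2(mx[1],mx[0]), "2:",np.arctan2(*( (m[0]+m[1]-m[2]-m[3])[::-1]))-np.pi/2)
print("c",c,"in rest",(c-O)@xr,(c-O)@yr)
for cc in [(0,0)]: pass
```

```text
[[546.  92.]
 [520.  -3.]
 [414.  26.]
 [441. 120.]] [ 98. 110.  97.] [[537. -62.]
 [372. -22.]] [[ 490. -258.]
 [ 327. -218.]] 169.57984698233577 167.75838008400555
len 201.4847328796048
O [454.27662185 -41.89744553] xr [-0.23333119 -0.97239732] ang -1.8062983643514767 -1.801930714517985
mould ang -1.8415796395194106 2: -1.831099433668288
c [480.32387996  58.712494  ] in rest -103.9104737149896 1.8528466458569968
```

```bash
cat >> h.py <<'E'
from scipy.spatial.transform import Rotation as Ro
O=np.array([454.3,-41.9,0]); A=-1.805
RR=np.array([[np.cos(A),-np.sin(A),0],[np.sin(A),np.cos(A),0],[0,0,1]])
def shift(P):
    "rest-frame TCP target (mm) -> shift in tool axes (cm), twist to align tool y with -rest x"
    s=status.get_state(); q=np.array(s["tool_rot"]); T=Ro.from_quat(np.r_[q[1:],q[0]]).as_matrix()
    d=T.T@(O+RR@np.array(P,float)-np.array(s["ee_pos"])); 
    y=T.T@(-RR[:,0]); print("now rest",np.round(RR.T@(np.array(s["ee_pos"])-O),1),"shift cm",np.round(d/10,2),"twist",round(np.arctan2(-y[0],y[1]),3),"F rest",np.round(RR.T@s["ft_force"],1),"t",s["clock"])
E
python3 - <<'E'
from h import *
shift([-232,3,205]); shift([-232,3,28])
E
```

```text
now rest [-458.2 -405.7  209.1] shift cm [-42.69 -18.96   0.42] twist -0.088 F rest [ 0.5 -0.1  0.2] t 0.4
now rest [-458.2 -405.7  209.1] shift cm [-42.69 -18.95  18.12] twist -0.088 F rest [ 0.5 -0.1  0.2] t 0.4
```

Emit:
carry_out(rows=[{"xyz": [-4, -1.8, 0], "twist": -0.04, "hand": 100}, {"xyz": [-8, -3.6, 0], "twist": -0.088, "hand": 100}, {"xyz": [-12, -5.3, 0], "twist": -0.088, "hand": 100}, {"xyz": [-16, -7.1, 0], "twist": -0.088, "hand": 100}, {"xyz": [-20, -8.9, 0], "twist": -0.088, "hand": 100}, {"xyz": [-24, -10.7, 0], "twist": -0.088, "hand": 100}, {"xyz": [-28, -12.4, 0], "twist": -0.088, "hand": 100}, {"xyz": [-32, -14.2, 0], "twist": -0.088, "hand": 100}, {"xyz": [-36, -16, 0], "twist": -0.088, "hand": 100}, {"xyz": [-40, -17.8, 0], "twist": -0.088, "hand": 100}, {"xyz": [-42.7, -19, 0], "twist": -0.088, "hand": 100}, {"xyz": [-42.7, -19, 0], "twist": -0.088, "hand": 100}])

```text
clock: 1.6
ee_pos: [513.5, 179.8, 208.5]
tool_rot: [0.0, 0.119, 0.993, -0.001]
ft_force: [0.5, 0.2, 0.1]
width: 85.4
finger_force: 0.0
```

Emit:
carry_out(rows=[{"xyz": [0, 0, 4], "twist": 0, "hand": 100}, {"xyz": [0, 0, 8], "twist": 0, "hand": 100}, {"xyz": [0, 0, 12], "twist": 0, "hand": 100}, {"xyz": [0, 0, 15], "twist": 0, "hand": 100}, {"xyz": [0, 0, 16.5], "twist": 0, "hand": 100}, {"xyz": [0, 0, 17.7], "twist": 0, "hand": 100}, {"xyz": [0, 0, 17.7], "twist": 0, "hand": 100}, {"xyz": [0, 0, 17.7], "twist": 0, "hand": 100}])

```text
clock: 2.4
ee_pos: [512.1, 183.1, 33.8]
tool_rot: [0.001, 0.117, 0.993, 0.0]
ft_force: [-0.3, 0.0, -0.1]
width: 85.1
finger_force: 0.0
```

Run:
```python
from h import *
shift([-160,3,28])
im=imaging.camera("scene"); cv2.imwrite("pics/s2.png",cv2.resize(im[60:300,180:500],None,fx=2.5,fy=2.5))
```

```text
now rest [-232.3    4.    33.8] shift cm [ 0.1  -7.23  0.57] twist 0.001 F rest [ 0.  -0.3 -0.1] t 2.4
```

View pics/s2.png

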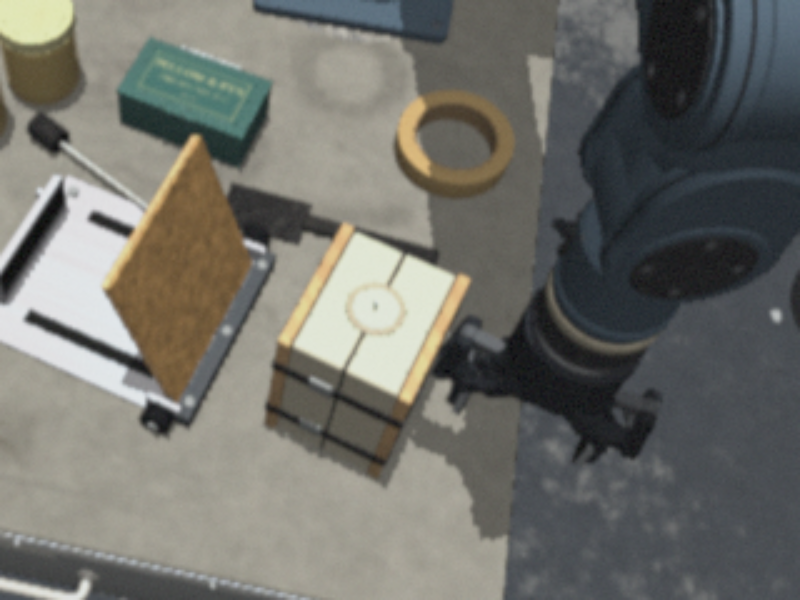

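The picture shows the open gripper behind the mould, its near knuckle at about (465,350) just short of the mould's rear face; the lane to the bar is free. I'll go lower so the contact is low.

Emit:
carry_out(rows=[{"xyz": [0, 0, 0.8], "twist": 0, "hand": 100}, {"xyz": [0, -0.3, 1.3], "twist": 0, "hand": 100}, {"xyz": [0, -0.8, 1.3], "twist": 0, "hand": 100}, {"xyz": [0, -1.3, 1.3], "twist": 0, "hand": 100}, {"xyz": [0, -1.7, 1.3], "twist": 0, "hand": 100}, {"xyz": [0, -2.1, 1.3], "twist": 0, "hand": 100}, {"xyz": [0, -2.5, 1.3], "twist": 0, "hand": 100}, {"xyz": [0, -2.9, 1.3], "twist": 0, "hand": 100}, {"xyz": [0, -3.3, 1.3], "twist": 0, "hand": 100}, {"xyz": [0, -3.7, 1.3], "twist": 0, "hand": 100}])

```text
clock: 3.45
ee_pos: [503.4, 147.1, 20.3]
tool_rot: [0.001, 0.116, 0.993, 0.001]
ft_force: [1.6, 5.6, 4.7]
width: 85.4
finger_force: 0.8
```

Run:
```python
from h import *
shift([-160,3,18])
im=imaging.camera("scene"); cv2.imwrite("pics/s3.png",cv2.resize(im[100:280,180:420],None,fx=3.3,fy=3.3))
```

```text
now rest [-195.2    3.9   20.3] shift cm [ 0.09 -3.52  0.22] twist 0.001 F rest [-5.8  0.2  4.7] t 3.45
```

View pics/s3.png

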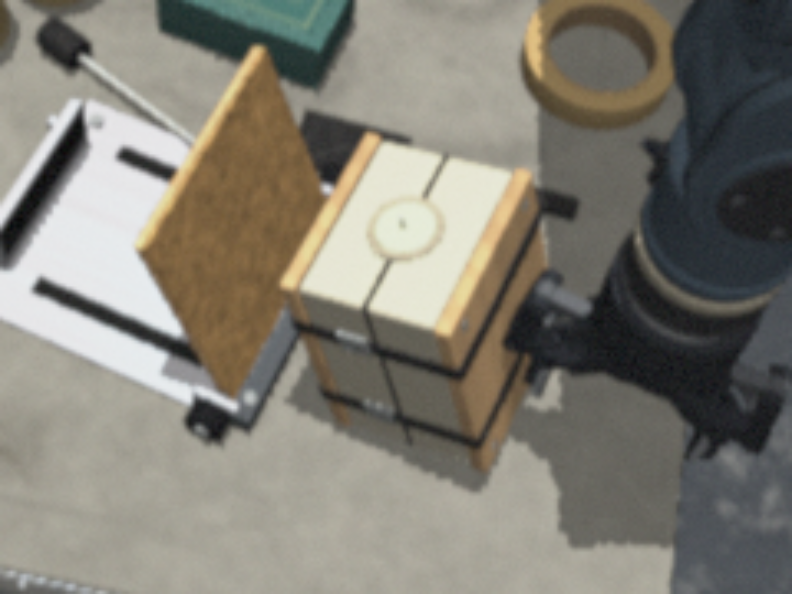

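The mould (top hole at (403,225)) is being slid; rear foot corner at about (483,468), front foot corner at about (345,425). I check for tilt by projecting an upright model.

```bash
cat > fit.py <<'E'
from h import *
from scipy.optimize import least_squares
def fit(px,ids,x0,tilt=True):
    "px scene pixels of mould corners; ids corner coords in mould frame"
    def P(v):
        x,y,a,t=v; R=RR@Ro.from_euler('zy',[a,t]).as_matrix()
        # foot front corner pivot (50,*,0)
        piv=np.array([x+50,y,0]); return O+(RR@piv)+(np.array(ids,float)-[50,0,0])@R.T
    r=least_squares(lambda v:(w2px("scene",P(v))-px).ravel(),x0); print("x,y,yaw,tilt",np.round(r.x,3),"rms",np.sqrt(np.mean(r.fun**2)))
E
python3 - <<'E'
from fit import *
px=np.array([(290,290),(375,135),(530,172),(440,333),(345,425),(483,468)])/3.3+[180,100]
ids=[(50,55,150),(50,-55,150),(-50,-55,150),(-50,55,150),(50,55,0),(-50,55,0)]
fit(px,ids,[-90,3,0,0])
px=np.array([(403,225)])/3.3+[180,100]
E
```

```text
x,y,yaw,tilt [-1.04421e+02  2.92300e+00 -5.20000e-02  3.21000e-01] rms 1.9482229655903922
```

Run:
```python
from fit import *
ids=[(50,55,150),(50,-55,150),(-50,-55,150),(-50,55,150),(50,55,0),(-50,55,0)]
px=np.array([(280,343),(345,225),(470,278),(400,400),(270,425),(380,475)])/2.5+[180,60]
fit(px,ids,[-104,3,0,0])
# free fit tilt with x fixed by the finger hypothesis, upright:
px=np.array([(290,290),(375,135),(530,172),(440,333),(345,425),(483,468)])/3.3+[180,100]
for x,t in((-88,0),(-104,.3)):
    R=RR@Ro.from_euler('zy',[-.04,t]).as_matrix(); Pw=O+RR@np.array([x+50,3,0])+(np.array(ids,float)-[50,0,0])@R.T
    print(x,t,np.round((w2px("scene",Pw)-[180,100])*3.3).tolist())
im=imaging.camera("top"); cv2.imwrite("pics/t4.png",cv2.resize(im[150:300,130:360],None,fx=3.4,fy=3.4))
```

```text
x,y,yaw,tilt [-1.1228e+02  4.2760e+00 -6.0000e-02  4.0000e-02] rms 1.7287714914104242
-88 0 [[332.0, 300.0], [422.0, 144.0], [590.0, 218.0], [508.0, 383.0], [318.0, 412.0], [468.0, 486.0]]
-104 0.3 [[282.0, 285.0], [374.0, 131.0], [541.0, 172.0], [454.0, 339.0], [342.0, 423.0], [493.0, 477.0]]
```

View pics/t4.png

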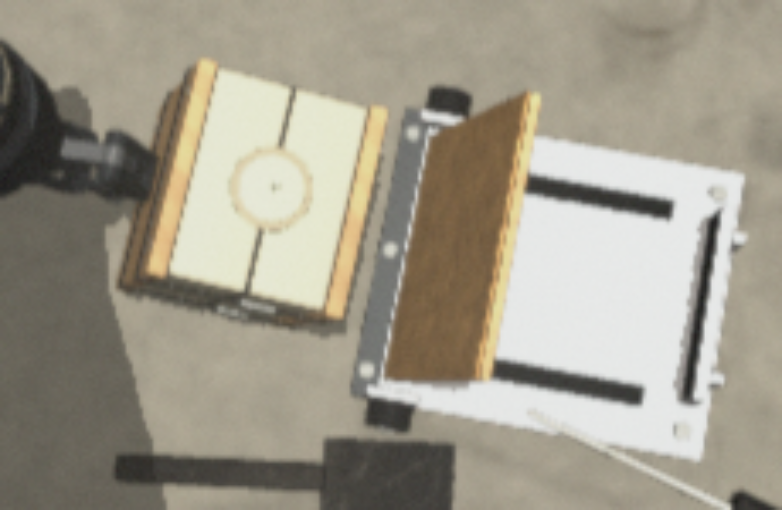

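The top view confirms it: the rear face shows at (140,230), so the mould leans about 0.3 rad towards the bar instead of sliding, because the contact is at the high knuckle. I ease back slowly to set it down.

Emit:
carry_out(rows=[{"xyz": [0, 0.25, 0], "twist": 0, "hand": 100}, {"xyz": [0, 0.5, 0], "twist": 0, "hand": 100}, {"xyz": [0, 0.75, 0], "twist": 0, "hand": 100}, {"xyz": [0, 1.0, 0], "twist": 0, "hand": 100}, {"xyz": [0, 1.25, 0], "twist": 0, "hand": 100}, {"xyz": [0, 1.5, 0], "twist": 0, "hand": 100}, {"xyz": [0, 1.75, 0], "twist": 0, "hand": 100}, {"xyz": [0, 2.0, 0], "twist": 0, "hand": 100}, {"xyz": [0, 2.25, 0], "twist": 0, "hand": 100}, {"xyz": [0, 2.5, 0], "twist": 0, "hand": 100}, {"xyz": [0, 2.75, 0], "twist": 0, "hand": 100}, {"xyz": [0, 3.0, 0], "twist": 0, "hand": 100}])

```text
clock: 4.75
ee_pos: [509.3, 175.4, 19.3]
tool_rot: [-0.0, 0.117, 0.993, -0.001]
ft_force: [0.3, -0.0, 0.1]
width: 85.3
finger_force: 0.0
```

Emit:
carry_out(rows=[{"xyz": [0, 0.3, 0], "twist": 0, "hand": 100}, {"xyz": [0, 0.7, 0], "twist": 0, "hand": 100}, {"xyz": [0, 1.0, 0], "twist": 0, "hand": 100}, {"xyz": [0, 1.0, 0], "twist": 0, "hand": 100}])

```text
clock: 5.15
ee_pos: [511.9, 185.9, 19.4]
tool_rot: [0.0, 0.116, 0.993, -0.0]
ft_force: [0.3, -0.3, -0.5]
width: 85.5
finger_force: 0.0
```

Emit:
carry_out(rows=[{"xyz": [0, -0.6, 0.3], "twist": 0, "hand": 100}, {"xyz": [0, -0.8, 0.6], "twist": 0, "hand": 100}, {"xyz": [0, -1.0, 0.8], "twist": 0, "hand": 100}, {"xyz": [0, -1.0, 1.0], "twist": 0, "hand": 100}, {"xyz": [0, -1.0, 1.0], "twist": 0, "hand": 100}])

```text
clock: 5.65
ee_pos: [509.0, 175.7, 8.8]
tool_rot: [-0.0, 0.117, 0.993, -0.0]
ft_force: [0.1, 0.1, 0.3]
width: 85.2
finger_force: 0.0
```

Emit:
carry_out(rows=[{"xyz": [0, 0, 0.2], "twist": 0, "hand": 100}, {"xyz": [0, 0, 0.4], "twist": 0, "hand": 100}, {"xyz": [0, 0, 0.5], "twist": 0, "hand": 100}, {"xyz": [0, 0, 0.5], "twist": 0, "hand": 100}])

```text
clock: 6.05
ee_pos: [509.2, 176.0, 4.1]
tool_rot: [-0.0, 0.117, 0.993, -0.0]
ft_force: [0.3, 0.4, 0.0]
width: 85.4
finger_force: 0.0
```

Emit:
carry_out(rows=[{"xyz": [0, -0.5, 0], "twist": 0, "hand": 100}, {"xyz": [0, -0.9, 0], "twist": 0, "hand": 100}, {"xyz": [0, -1.2, 0], "twist": 0, "hand": 100}, {"xyz": [0, -1.5, 0], "twist": 0, "hand": 100}, {"xyz": [0, -1.8, 0], "twist": 0, "hand": 100}, {"xyz": [0, -2.1, 0], "twist": 0, "hand": 100}])

```text
clock: 6.65
ee_pos: [504.6, 155.4, 4.4]
tool_rot: [0.0, 0.117, 0.993, 0.0]
ft_force: [1.0, 4.8, 0.4]
width: 85.6
finger_force: 0.0
```

Run:
```python
from h import *
s=status.get_state(); print(RR.T@s["ft_force"],RR.T@s["wrist_torque"]); shift([-160,3,4])
im=imaging.camera("top"); cv2.imwrite("pics/t5.png",cv2.resize(im[150:300,130:360],None,fx=3.4,fy=3.4))
```

```text
[-4.87740828 -0.17841844  0.410237  ] [-0.01465785  0.73793585 -0.10422912]
now rest [-203.6    3.1    4.4] shift cm [ 0.01 -4.36  0.04] twist 0.0 F rest [-4.9 -0.2  0.4] t 6.65
```

View pics/t5.png

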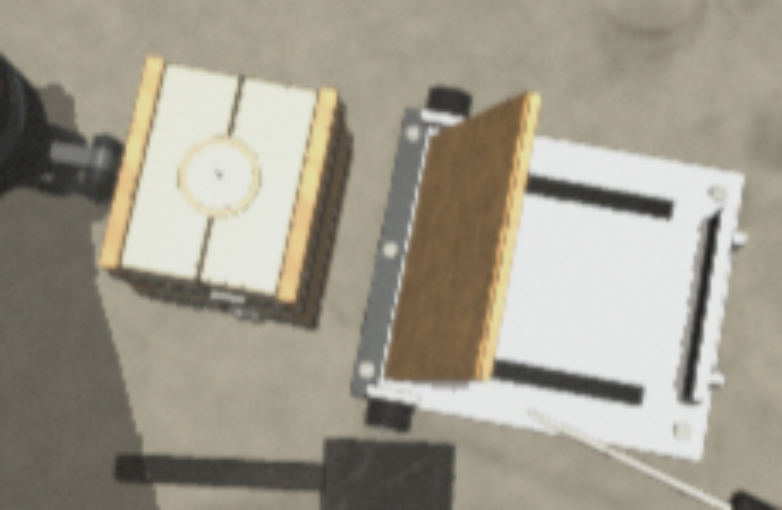

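The top view shows the mould upright (front face visible again, rear face not), hole at (219,174): it is sliding now.

Run:
```python
from h import *
f=lambda L,z: px2w("top",np.array(L,float)/3.4+[130,150],z)
r=lambda L,z:np.round((f(L,z)-O)@RR,1)[:,:2]
print(r([(150,57),(338,90),(292,302),(102,267),(219,174)],150), "foot", r([(316,328)],0), r([(100,46),(287,86),(236,298),(45,255),(166,167)],150))
```

```text
[[-125.1   57.4]
 [ -27.8   57.7]
 [ -29.2  -51.7]
 [-124.9  -51.7]
 [ -77.9    4.5]] foot [[-29.3 -50. ]] [[-151.3   58.4]
 [ -53.6   55.1]
 [ -56.7  -54.7]
 [-154.   -50.9]
 [-104.8    3.2]]
```

Emit:
carry_out(rows=[{"xyz": [0, -0.3, 0], "twist": 0, "hand": 100}, {"xyz": [0, -0.6, 0], "twist": 0, "hand": 100}, {"xyz": [0, -0.9, 0], "twist": 0, "hand": 100}, {"xyz": [0, -1.2, 0], "twist": 0, "hand": 100}, {"xyz": [0, -1.5, 0], "twist": 0, "hand": 100}, {"xyz": [0, -1.8, 0], "twist": 0, "hand": 100}, {"xyz": [0, -2.0, 0], "twist": 0, "hand": 100}, {"xyz": [0, -2.2, 0], "twist": 0, "hand": 100}, {"xyz": [0, -2.4, 0], "twist": 0, "hand": 100}])

```text
clock: 7.6
ee_pos: [499.1, 132.1, 4.4]
tool_rot: [0.0, 0.117, 0.993, 0.0]
ft_force: [1.8, 5.1, 0.8]
width: 85.7
finger_force: 0.0
```

Emit:
carry_out(rows=[{"xyz": [0, -0.1, 0], "twist": 0, "hand": 100}, {"xyz": [0, -0.2, 0], "twist": 0, "hand": 100}])

```text
clock: 7.8
ee_pos: [498.6, 130.2, 4.4]
tool_rot: [0.0, 0.117, 0.993, 0.0]
ft_force: [0.9, 4.6, 1.3]
width: 85.4
finger_force: 0.0
```

Emit:
carry_out(rows=[{"xyz": [0, -0.1, 0], "twist": 0, "hand": 100}, {"xyz": [0, -0.2, 0], "twist": 0, "hand": 100}, {"xyz": [0, -0.2, 0], "twist": 0, "hand": 100}])

```text
clock: 8.1
ee_pos: [499.3, 129.1, 5.2]
tool_rot: [0.001, 0.116, 0.993, 0.001]
ft_force: [2.7, 7.0, 1.8]
width: 85.2
finger_force: 0.0
```

Emit:
carry_out(rows=[{"xyz": [0, -0.1, 0], "twist": 0, "hand": 100}, {"xyz": [0, -0.2, 0], "twist": 0, "hand": 100}, {"xyz": [0, -0.2, 0], "twist": 0, "hand": 100}])

```text
clock: 8.4
ee_pos: [499.3, 128.8, 6.0]
tool_rot: [0.002, 0.116, 0.993, 0.003]
ft_force: [1.6, 10.7, 5.3]
width: 85.3
finger_force: 0.0
```

Run:
```python
from h import *
shift([-160,3,4])
im=imaging.camera("top"); cv2.imwrite("pics/t6.png",cv2.resize(im[150:300,130:360],None,fx=3.4,fy=3.4))
for r in models.masks_of("mould_top","top")[:1]: print(r["score"],r["rect"])
# wax-hole circle centre
g=cv2.cvtColor(im,cv2.COLOR_BGR2HSV)
c=cv2.HoughCircles(cv2.resize(cv2.cvtColor(im,cv2.COLOR_BGR2GRAY)[150:260,130:290],None,fx=4,fy=4,interpolation=cv2.INTER_CUBIC),cv2.HOUGH_GRADIENT,1.5,200,param1=80,param2=30,minRadius=35,maxRadius=60)
print(c)
if c is not None: print((px2w("top",c[0,:1,:2]/4+[130,150],150)-O)@RR)
```

```text
now rest [-176.5    4.2    6. ] shift cm [ 0.12 -1.65  0.19] twist 0.002 F rest [-10.7  -1.    5.3] t 8.4
0.81 [179.4, 167.7, 246.9, 250.9]
[[[350.25 302.25  47.6 ]
  [299.25 105.75  44.15]]]
[[-30.89415256 -29.29102933 150.        ]]
```

View pics/t6.png

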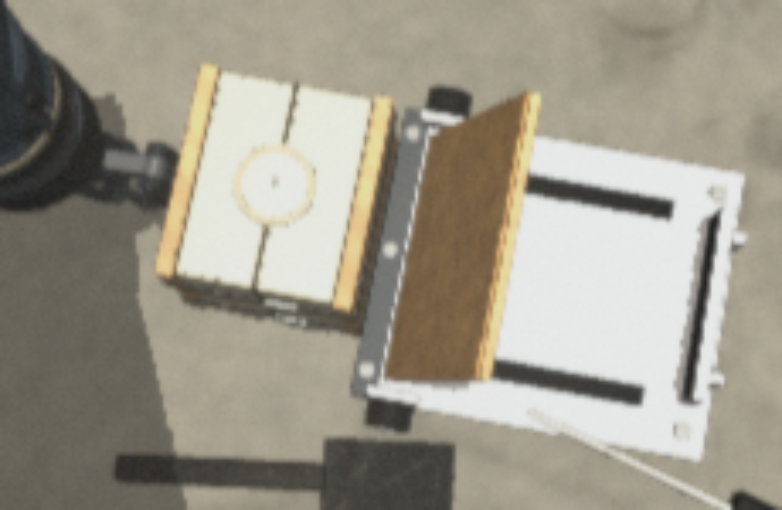

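The top view shows the mould upright and flush with the bar: its lower front edge runs along the bar's front face (395,120)–(362,330). Back off, rise, shut the fingers.

Emit:
carry_out(rows=[{"xyz": [0, 0.4, 0], "twist": 0, "hand": 100}, {"xyz": [0, 1.0, 0], "twist": 0, "hand": 100}, {"xyz": [0, 2.0, -1], "twist": 0, "hand": 100}, {"xyz": [0, 2.0, -4], "twist": 0, "hand": 100}, {"xyz": [0, 2.0, -8], "twist": 0, "hand": 100}, {"xyz": [0, 2.0, -11], "twist": 0, "hand": 50}, {"xyz": [0, 2.0, -13.6], "twist": 0, "hand": 0}, {"xyz": [0, 2.0, -13.6], "twist": 0, "hand": 0}, {"xyz": [0, 2.0, -13.6], "twist": 0, "hand": 0}, {"xyz": [0, 2.0, -13.6], "twist": 0, "hand": 0}])

```text
clock: 9.5
ee_pos: [501.3, 145.5, 138.8]
tool_rot: [-0.001, 0.117, 0.993, -0.001]
ft_force: [-1.0, 0.1, -1.6]
width: 12.4
finger_force: 0.0
```

Run:
```python
from h import *
shift([-130,4,142])
r=lambda L,z:np.round((px2w("top",np.array(L,float)/3.4+[130,150],z)-O)@RR,1)[:,:2]
print(r([(208,64),(392,98),(345,310),(158,275),(275,182)],150).tolist())
m=models.masks_of("mould","top") if imaging.camera("top") is not None else 0
print(m[0]["rect"])
```

```text
now rest [-193.2    2.2  138.8] shift cm [-0.18 -6.32 -0.31] twist 0.0 F rest [ 0.1 -1.  -1.6] t 9.5
[[-95.3, 59.1], [-0.2, 58.6], [-2.8, -50.8], [-96.9, -50.5], [-49.6, 5.6]]
[172.4, 169.1, 246.4, 251.3]
```

Emit:
carry_out(rows=[{"xyz": [-0.2, -2, -0.2], "twist": 0, "hand": 0}, {"xyz": [-0.2, -4, -0.3], "twist": 0, "hand": 0}, {"xyz": [-0.2, -5.5, -0.3], "twist": 0, "hand": 0}, {"xyz": [-0.2, -6.0, -0.3], "twist": 0, "hand": 0}, {"xyz": [-0.2, -6.0, -0.3], "twist": 0, "hand": 0}])

```text
clock: 10.1
ee_pos: [489.9, 86.4, 142.8]
tool_rot: [-0.0, 0.117, 0.993, 0.0]
ft_force: [0.7, -0.4, -0.6]
width: 0.2
finger_force: 0.0
```

Emit:
carry_out(rows=[{"xyz": [0, -0.3, 0], "twist": 0, "hand": 0}, {"xyz": [0, -0.6, 0], "twist": 0, "hand": 0}, {"xyz": [0, -0.9, 0], "twist": 0, "hand": 0}, {"xyz": [0, -0.9, 0], "twist": 0, "hand": 0}])

```text
clock: 10.5
ee_pos: [488.2, 78.2, 143.3]
tool_rot: [0.0, 0.117, 0.993, -0.0]
ft_force: [0.3, -0.3, -0.5]
width: -0.2
finger_force: 0.0
```

Emit:
carry_out(rows=[{"xyz": [0, -0.4, 0], "twist": 0, "hand": 0}, {"xyz": [0, -0.7, 0], "twist": 0, "hand": 0}, {"xyz": [0, -1.0, 0], "twist": 0, "hand": 0}, {"xyz": [0, -1.2, 0], "twist": 0, "hand": 0}, {"xyz": [0, -1.2, 0], "twist": 0, "hand": 0}])

```text
clock: 11.0
ee_pos: [485.4, 66.2, 143.3]
tool_rot: [0.0, 0.117, 0.993, -0.0]
ft_force: [0.1, 1.3, 0.1]
width: 0.2
finger_force: 0.0
```

Emit:
carry_out(rows=[{"xyz": [0, -0.4, -0.3], "twist": 0, "hand": 0}, {"xyz": [0, -0.8, -0.65], "twist": 0, "hand": 0}, {"xyz": [0, -1.2, -1.0], "twist": 0, "hand": 0}, {"xyz": [0, -1.6, -1.25], "twist": 0, "hand": 0}, {"xyz": [0, -2.0, -1.5], "twist": 0, "hand": 0}, {"xyz": [0, -2.4, -1.75], "twist": 0, "hand": 0}])

```text
clock: 11.6
ee_pos: [479.8, 42.8, 161.1]
tool_rot: [0.0, 0.117, 0.993, -0.0]
ft_force: [0.4, -0.3, -0.6]
width: 0.1
finger_force: 0.0
```

Run:
```python
from h import *
shift([-88,4,161])
im=imaging.camera("scene"); cv2.imwrite("pics/s7.png",cv2.resize(im[90:290,180:420],None,fx=3,fy=3))
```

```text
now rest [-88.3   5.2 161.1] shift cm [ 0.12 -0.03  0.01] twist 0.0 F rest [ 0.2  0.4 -0.6] t 11.6
```

View pics/s7.png

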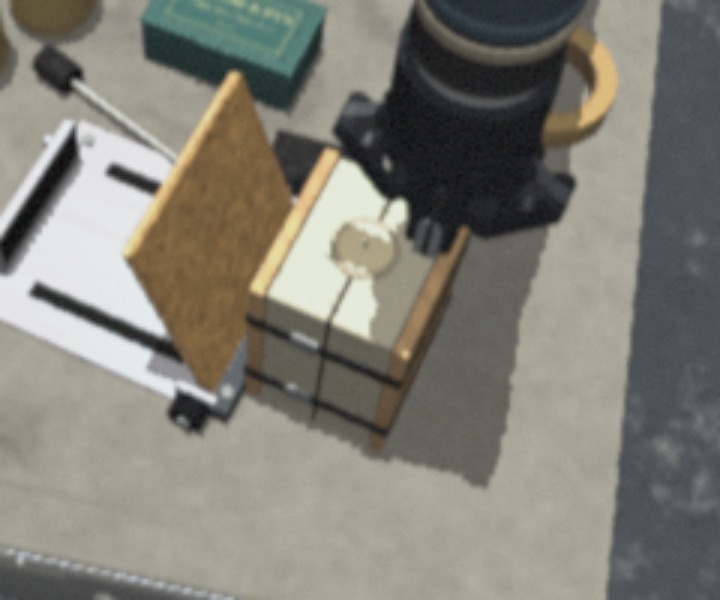

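The picture shows the shut fingertips at (430,240) over the top's rear edge: they slid over the mould, which still stands upright at the bar. I go up and back, then in again lower.

Emit:
carry_out(rows=[{"xyz": [0, 0.3, -0.7], "twist": 0, "hand": 0}, {"xyz": [0, 1.5, -1.0], "twist": 0, "hand": 0}, {"xyz": [0, 4.0, -1.0], "twist": 0, "hand": 0}, {"xyz": [0.1, 5.0, 0], "twist": 0, "hand": 0}, {"xyz": [0.1, 5.0, 3.0], "twist": 0, "hand": 0}, {"xyz": [0.1, 5.0, 4.0], "twist": 0, "hand": 0}, {"xyz": [0.1, 4.5, 4.0], "twist": 0, "hand": 0}, {"xyz": [0.1, 4.0, 4.0], "twist": 0, "hand": 0}, {"xyz": [0.1, 3.5, 4.0], "twist": 0, "hand": 0}, {"xyz": [0.1, 3.2, 4.0], "twist": 0, "hand": 0}, {"xyz": [0.1, 2.9, 4.0], "twist": 0, "hand": 0}])

```text
clock: 12.75
ee_pos: [486.2, 71.0, 121.9]
tool_rot: [0.001, 0.117, 0.993, 0.0]
ft_force: [-0.6, -0.2, -0.3]
width: -0.2
finger_force: 0.0
```

Emit:
carry_out(rows=[{"xyz": [0, -0.2, 0], "twist": 0, "hand": 0}, {"xyz": [0, -0.4, 0], "twist": 0, "hand": 0}, {"xyz": [0, -0.4, 0], "twist": 0, "hand": 0}])

```text
clock: 13.05
ee_pos: [485.1, 68.2, 121.2]
tool_rot: [0.0, 0.117, 0.993, 0.001]
ft_force: [0.2, 1.0, 0.4]
width: 0.4
finger_force: 1.1
```

Emit:
carry_out(rows=[{"xyz": [0, -0.2, 0], "twist": 0, "hand": 0}, {"xyz": [0, -0.4, 0], "twist": 0, "hand": 0}, {"xyz": [0, -0.4, 0], "twist": 0, "hand": 0}])

```text
clock: 13.35
ee_pos: [484.7, 65.8, 122.4]
tool_rot: [0.001, 0.116, 0.993, 0.002]
ft_force: [0.5, 6.7, 3.9]
width: -0.1
finger_force: 3.8
```

Emit:
carry_out(rows=[{"xyz": [0, -0.4, -0.3], "twist": 0, "hand": 0}, {"xyz": [0, -0.8, -0.6], "twist": 0, "hand": 0}, {"xyz": [0, -1.2, -0.9], "twist": 0, "hand": 0}, {"xyz": [0, -1.6, -1.15], "twist": 0, "hand": 0}])

```text
clock: 13.75
ee_pos: [480.6, 49.0, 133.3]
tool_rot: [0.001, 0.116, 0.993, 0.001]
ft_force: [1.3, 4.6, 4.2]
width: -0.2
finger_force: 3.0
```

Emit:
carry_out(rows=[{"xyz": [0, -0.4, -0.25], "twist": 0, "hand": 0}, {"xyz": [0, -0.8, -0.5], "twist": 0, "hand": 0}, {"xyz": [0, -1.2, -0.75], "twist": 0, "hand": 0}, {"xyz": [0, -1.6, -1.0], "twist": 0, "hand": 0}, {"xyz": [0, -2.0, -1.2], "twist": 0, "hand": 0}, {"xyz": [0, -2.4, -1.4], "twist": 0, "hand": 0}])

```text
clock: 14.35
ee_pos: [473.5, 24.2, 145.4]
tool_rot: [-0.001, 0.117, 0.993, -0.0]
ft_force: [1.2, 1.0, -1.3]
width: 0.1
finger_force: 0.7
```

```bash
cat > tilt.py <<'E'
from h import *
import itertools
def box(th,u,y=4):
    # edge at (0,18); face point u mm above foot sits on edge
    c=np.array(list(itertools.product((-100,0),(-55,55),(-u,150-u))),float)
    s,k=np.sin(th),np.cos(th)
    return np.c_[c[:,0]*k+c[:,2]*s, c[:,1]+y, 18-c[:,0]*s+c[:,2]*k]
def est(tag=""):
    for cam_ in ("scene","top"):
        im=imaging.camera(cam_); cv2.imwrite(f"pics/{tag}{cam_}.png",im)
        r=models.masks_of("mould",cam_)
        if not r: print(cam_,"none"); continue
        m=r[0]["mask"]; best=[]
        for th in np.radians(np.arange(0,92,2)):
            for u in (0,9,18,27,36,50,71):
                hl=cv2.convexHull(np.round(w2px(cam_,O+box(th,u)@RR.T)*4).astype(np.int32))
                b=np.zeros(m.shape,np.uint8); cv2.fillConvexPoly(b,hl,1,shift=2)
                best.append(((b&m).sum()/((b|m)>0).sum(),round(np.degrees(th)),u))
        print(cam_,round(r[0]["score"],2),[(round(a,3),t,u) for a,t,u in sorted(best,reverse=True)[:4]])
    shift([0,4,150])
E
python3 -c "
from tilt import *
est('a')"
```

```text
scene 0.81 [(np.float64(0.844), 18, 27), (np.float64(0.838), 20, 36), (np.float64(0.833), 16, 27), (np.float64(0.83), 20, 27)]
top 0.69 [(np.float64(0.768), 16, 27), (np.float64(0.76), 16, 36), (np.float64(0.755), 18, 36), (np.float64(0.755), 14, 18)]
now rest [-69.2   3.7 145.8] shift cm [-0.03 -6.92 -0.41] twist -0.0 F rest [-1.4 -0.3 -1.8] t 14.55
```

Emit:
carry_out(rows=[{"xyz": [0, -0.4, -0.2], "twist": 0, "hand": 0}, {"xyz": [0, -0.8, -0.4], "twist": 0, "hand": 0}, {"xyz": [0, -1.2, -0.6], "twist": 0, "hand": 0}, {"xyz": [0, -1.6, -0.75], "twist": 0, "hand": 0}, {"xyz": [0, -2.0, -0.9], "twist": 0, "hand": 0}, {"xyz": [0, -2.4, -1.05], "twist": 0, "hand": 0}])

```text
clock: 15.15
ee_pos: [468.9, 0.8, 157.1]
tool_rot: [0.0, 0.117, 0.993, -0.0]
ft_force: [-0.9, 0.1, 1.0]
width: -0.1
finger_force: 0.0
```

Emit:
carry_out(rows=[{"xyz": [0, -0.4, -0.1], "twist": 0, "hand": 0}, {"xyz": [0, -0.8, -0.2], "twist": 0, "hand": 0}, {"xyz": [0, -1.2, -0.3], "twist": 0, "hand": 0}, {"xyz": [0, -1.6, -0.4], "twist": 0, "hand": 0}])

```text
clock: 15.55
ee_pos: [465.1, -14.4, 160.9]
tool_rot: [-0.0, 0.117, 0.993, -0.0]
ft_force: [0.2, 0.4, -0.0]
width: -0.0
finger_force: 0.0
```

```bash
python3 -c "
from tilt import *
est('b')"
```

```text
scene 0.82 [(np.float64(0.777), 0, 36), (np.float64(0.769), 0, 50), (np.float64(0.766), 0, 27), (np.float64(0.763), 2, 50)]
top 0.94 [(np.float64(0.217), 4, 71), (np.float64(0.215), 6, 71), (np.float64(0.215), 8, 71), (np.float64(0.213), 10, 71)]
now rest [-29.6   4.1 160.8] shift cm [ 0.02 -2.96  1.08] twist 0.0 F rest [-0.3  0.6 -0.9] t 15.75
```

Run:
```python
import cv2,numpy as np
a=cv2.resize(cv2.imread("pics/bscene.png")[80:280,180:380],(400,400),interpolation=cv2.INTER_CUBIC)
b=cv2.resize(cv2.imread("pics/btop.png")[130:330,150:350],(400,400),interpolation=cv2.INTER_CUBIC)
cv2.imwrite("pics/c8.png",np.hstack([a,b]))
```

```text
(no output)
```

View pics/c8.png

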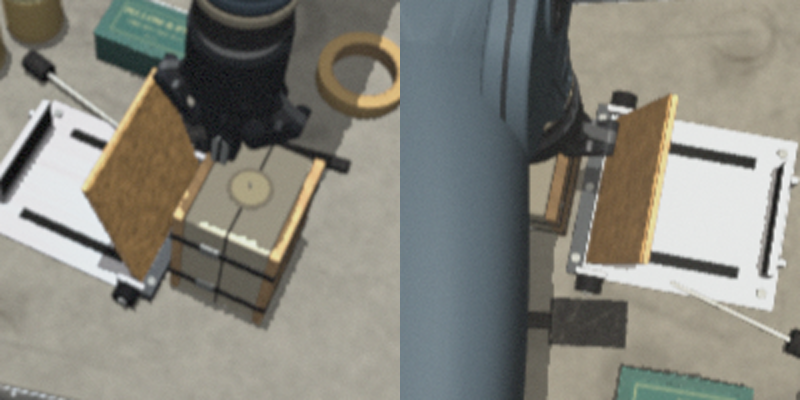

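The composite shows the mould standing upright again at scene pixel (305,173), the fingers past it at (290,155); the fingertip slipped over. I check the numbers.

Run:
```python
from h import *
r=lambda c,L,z:np.round((px2w(c,L,z)-O)@RR,1)[:,:2].tolist()
k=lambda L:[(180+x/2,80+y/2) for x,y in L]
print("mould top corners",r("scene",k([(250,187),(175,215),(323,160),(270,248),(213,155)]),150))
print("foot",r("scene",k([(265,322),(172,287)]),0))
s=status.get_state(); T=Ro.from_quat(np.r_[s["tool_rot"][1:],s["tool_rot"][0]]).as_matrix()
for d in (0,14): print("tip px",w2px("scene",np.array(s["ee_pos"])+T@[0,0,d]), w2px("top",np.array(s["ee_pos"])+T@[0,0,d]))
print("tip seen at z150",r("scene",k([(220,158)]),147))
```

```text
mould top corners [[-60.2, 7.9], [-12.9, 62.0], [-107.9, -46.4], [-98.7, 55.0], [-17.6, -7.6]]
foot [[-114.4, 57.9], [-15.7, 64.5]]
tip px [[290.42372161 162.04773583]] [[221.73245026 205.29345598]]
tip px [[289.83765621 166.0864241 ]] [[222.38562729 206.77524577]]
tip seen at z150 [[-23.9, -9.3]]
```

Emit:
carry_out(rows=[{"xyz": [0, 0, -1.5], "twist": 0, "hand": 0}, {"xyz": [0, 0, -3], "twist": 0, "hand": 0}, {"xyz": [0, 4, -3], "twist": 0, "hand": 0}, {"xyz": [0, 8, -3], "twist": 0, "hand": 50}, {"xyz": [0, 12, -3], "twist": 0, "hand": 100}, {"xyz": [0, 16, -3], "twist": 0, "hand": 100}, {"xyz": [-0.2, 20, -3], "twist": 0, "hand": 100}, {"xyz": [-0.2, 20, 1], "twist": 0, "hand": 100}, {"xyz": [-0.2, 20, 5], "twist": 0, "hand": 100}, {"xyz": [-0.2, 20, 9], "twist": 0, "hand": 100}, {"xyz": [-0.2, 20, 13], "twist": 0, "hand": 100}, {"xyz": [-0.2, 20, 14.8], "twist": 0, "hand": 100}])

```text
clock: 16.95
ee_pos: [509.7, 179.6, 7.8]
tool_rot: [-0.004, 0.116, 0.993, -0.001]
ft_force: [0.1, 0.6, -0.6]
width: 85.8
finger_force: 0.0
```

Emit:
carry_out(rows=[{"xyz": [0, 0, 0.7], "twist": 0, "hand": 100}, {"xyz": [0, -0.4, 0.7], "twist": 0, "hand": 100}, {"xyz": [0, -0.8, 0.7], "twist": 0, "hand": 100}])

```text
clock: 17.25
ee_pos: [512.9, 172.4, 7.4]
tool_rot: [0.001, 0.116, 0.993, 0.0]
ft_force: [0.7, -0.6, -0.1]
width: 85.2
finger_force: 0.0
```

Run:
```python
from h import *
shift([-190,4,5]); print(np.round(status.get_state()["joint_positions"],2))
# top-face pose from brightness: cream region of the mould in the top view
im=imaging.camera("top"); m=models.masks_of("mould","top")[0]; h=cv2.cvtColor(im,cv2.COLOR_BGR2HSV)
print(m["score"],m["rect"])
hull=cv2.convexHull(np.argwhere(m["mask"])[:,::-1].astype(np.int32)); 
from scipy.optimize import minimize
import itertools
c=np.array(list(itertools.product((-50,50),(-55,55),(0,150))),float)
def cost(v):
    a=v[2]/50; R=np.array([[np.cos(a),-np.sin(a),0],[np.sin(a),np.cos(a),0],[0,0,1]])
    P=O+(c@R.T+[v[0],v[1],0])@RR.T; b=np.zeros(m["mask"].shape,np.uint8)
    cv2.fillConvexPoly(b,cv2.convexHull(np.round(w2px("top",P)*16).astype(np.int32)),1,shift=4)
    return 1-(b&m["mask"]).sum()/((b|m["mask"])>0).sum()
r=min((minimize(cost,[x,6,w],method="Nelder-Mead",options=dict(initial_simplex=[[x,6,w],[x+8,6,w],[x,14,w],[x,6,w+4]])) for x in(-70,-58,-48) for w in(-3,3)),key=lambda r:r.fun)
print("x y yaw",r.x[0],r.x[1],r.x[2]/50,"IoU",1-r.fun)
```

```text
now rest [-222.     7.2    7.4] shift cm [ 0.33 -3.2   0.23] twist 0.001 F rest [ 0.4  0.9 -0.1] t 17.25
[ 0.2   0.14 -0.21  1.22 -0.    0.43]
0.79 [169.5, 167.1, 243.7, 252.3]
x y yaw -58.712725535002036 3.390043065046716 0.0025426767456335235 IoU 0.9445881845623113
```

Emit:
carry_out(rows=[{"xyz": [0.2, -0.8, 0.1], "twist": 0, "hand": 100}, {"xyz": [0.35, -1.6, 0.2], "twist": 0, "hand": 100}, {"xyz": [0.35, -2.4, 0.25], "twist": 0, "hand": 100}, {"xyz": [0.35, -3.0, 0.25], "twist": 0, "hand": 100}, {"xyz": [0.35, -3.4, 0.25], "twist": 0, "hand": 100}, {"xyz": [0.35, -3.7, 0.25], "twist": 0, "hand": 100}, {"xyz": [0.35, -4.0, 0.25], "twist": 0, "hand": 100}, {"xyz": [0.35, -4.2, 0.25], "twist": 0, "hand": 100}, {"xyz": [0.35, -4.4, 0.25], "twist": 0, "hand": 100}, {"xyz": [0.35, -4.5, 0.25], "twist": 0, "hand": 100}, {"xyz": [0.35, -4.5, 0.25], "twist": 0, "hand": 100}])

```text
clock: 18.45
ee_pos: [498.3, 130.0, 3.6]
tool_rot: [0.0, 0.116, 0.993, 0.001]
ft_force: [1.1, 5.0, 0.5]
width: 85.8
finger_force: 0.0
```

Emit:
carry_out(rows=[{"xyz": [0, -0.1, 0], "twist": 0, "hand": 100}, {"xyz": [0, -0.2, 0], "twist": 0, "hand": 100}, {"xyz": [0, -0.3, 0], "twist": 0, "hand": 100}, {"xyz": [0, -0.3, 0], "twist": 0, "hand": 100}])

```text
clock: 18.85
ee_pos: [498.6, 129.3, 4.9]
tool_rot: [0.001, 0.116, 0.993, 0.003]
ft_force: [0.9, 11.0, 3.3]
width: 85.4
finger_force: 0.0
```

Emit:
carry_out(rows=[{"xyz": [0, 0.4, 0], "twist": 0, "hand": 100}, {"xyz": [0, 1.5, 0], "twist": 0, "hand": 100}, {"xyz": [0, 4, -2], "twist": -0.14, "hand": 50}, {"xyz": [0, 5, -5], "twist": -0.28, "hand": 0}, {"xyz": [0, 5, -8], "twist": -0.42, "hand": 0}, {"xyz": [0, 5, -11], "twist": -0.56, "hand": 0}, {"xyz": [0, 5, -11], "twist": -0.7, "hand": 0}, {"xyz": [0, 5, -11], "twist": -0.84, "hand": 0}, {"xyz": [0, 5, -11], "twist": -0.98, "hand": 0}, {"xyz": [0, 5, -11], "twist": -1.12, "hand": 0}, {"xyz": [0, 5, -11], "twist": -1.26, "hand": 0}, {"xyz": [0, 5, -11], "twist": -1.4, "hand": 0}])

```text
clock: 20.05
ee_pos: [508.3, 174.4, 112.5]
tool_rot: [-0.001, -0.553, 0.833, -0.001]
ft_force: [-0.7, 0.4, -0.5]
width: -0.3
finger_force: 0.0
```

Emit:
carry_out(rows=[{"xyz": [0, 0, 0], "twist": -0.14, "hand": 0}, {"xyz": [0, 0, 0], "twist": -0.171, "hand": 0}, {"xyz": [0, 0, 0], "twist": -0.171, "hand": 0}])

```text
clock: 20.35
ee_pos: [508.3, 174.5, 112.6]
tool_rot: [-0.001, -0.62, 0.785, -0.0]
ft_force: [0.1, -0.5, 0.6]
width: -0.2
finger_force: 0.0
```

```bash
python3 - <<'E'
from h import *
shift([-155,4,115]); print(np.round(status.get_state()["joint_positions"],2))
E
python3 -c "
from tilt import *
est('d')"
```

```text
now rest [-223.     2.3  112.6] shift cm [ 6.8  -0.17 -0.23] twist 1.571 F rest [0.5 0.3 0.6] t 20.35
[ 0.21  0.08 -0.06  1.43 -0.   -1.13]
scene 0.82 [(np.float64(0.94), 0, 27), (np.float64(0.931), 0, 36), (np.float64(0.911), 2, 36), (np.float64(0.908), 0, 18)]
top 0.6 [(np.float64(0.929), 0, 18), (np.float64(0.928), 0, 9), (np.float64(0.92), 0, 27), (np.float64(0.913), 0, 0)]
now rest [-223.4    2.5  113. ] shift cm [22.35 -0.15 -3.68] twist 1.571 F rest [-0.5 -0.2 -0.4] t 20.55
```

Emit:
carry_out(rows=[{"xyz": [3, -0.15, 0], "twist": 0, "hand": 0}, {"xyz": [6, -0.15, 0], "twist": 0, "hand": 0}, {"xyz": [8, -0.15, 0], "twist": 0, "hand": 0}, {"xyz": [9.5, -0.15, 0], "twist": 0, "hand": 0}, {"xyz": [10.2, -0.15, 0], "twist": 0, "hand": 0}, {"xyz": [10.6, -0.15, 0], "twist": 0, "hand": 0}, {"xyz": [10.9, -0.15, 0], "twist": 0, "hand": 0}, {"xyz": [10.9, -0.15, 0], "twist": 0, "hand": 0}])

```text
clock: 21.35
ee_pos: [485.0, 68.9, 113.3]
tool_rot: [0.0, -0.62, 0.785, 0.0]
ft_force: [-0.5, 0.8, -0.9]
width: -0.1
finger_force: 0.0
```

Emit:
carry_out(rows=[{"xyz": [0.2, 0, 0], "twist": 0, "hand": 0}, {"xyz": [0.4, 0, 0], "twist": 0, "hand": 0}, {"xyz": [0.4, 0, 0], "twist": 0, "hand": 0}])

```text
clock: 21.65
ee_pos: [484.6, 66.3, 114.1]
tool_rot: [0.002, -0.62, 0.784, 0.001]
ft_force: [0.8, 5.9, 4.1]
width: -0.3
finger_force: 2.6
```

Emit:
carry_out(rows=[{"xyz": [0.4, 0, -0.4], "twist": 0, "hand": 0}, {"xyz": [0.8, 0, -0.8], "twist": 0, "hand": 0}, {"xyz": [1.2, 0, -1.15], "twist": 0, "hand": 0}, {"xyz": [1.6, 0, -1.5], "twist": 0, "hand": 0}, {"xyz": [2.0, 0, -1.8], "twist": 0, "hand": 0}])

```text
clock: 22.15
ee_pos: [479.0, 44.8, 131.3]
tool_rot: [-0.0, -0.62, 0.785, 0.0]
ft_force: [0.4, 1.5, -1.4]
width: 0.1
finger_force: 0.8
```

```bash
python3 -c "
from tilt import *
est('e')"
```

```text
scene 0.94 [(np.float64(0.878), 10, 27), (np.float64(0.867), 12, 36), (np.float64(0.861), 12, 27), (np.float64(0.856), 14, 36)]
top 0.92 [(np.float64(0.937), 10, 27), (np.float64(0.931), 10, 36), (np.float64(0.929), 8, 27), (np.float64(0.925), 8, 18)]
now rest [-90.5   4.2 131.4] shift cm [ 9.05  0.02 -1.86] twist 1.571 F rest [-1.8  0.1  0.6] t 22.35
```

Emit:
carry_out(rows=[{"xyz": [0.4, 0, -0.25], "twist": 0, "hand": 0}, {"xyz": [0.8, 0, -0.5], "twist": 0, "hand": 0}, {"xyz": [1.2, 0, -0.7], "twist": 0, "hand": 0}, {"xyz": [1.6, 0, -0.9], "twist": 0, "hand": 0}, {"xyz": [2.0, 0, -1.15], "twist": 0, "hand": 0}])

```text
clock: 22.85
ee_pos: [474.6, 25.4, 143.0]
tool_rot: [-0.0, -0.62, 0.785, -0.0]
ft_force: [0.1, 2.2, -0.4]
width: 0.1
finger_force: 0.6
```

```bash
python3 -c "
from tilt import *
est('f')"
```

```text
scene 0.63 [(np.float64(0.849), 18, 27), (np.float64(0.842), 20, 36), (np.float64(0.84), 22, 36), (np.float64(0.838), 20, 27)]
top 0.84 [(np.float64(0.836), 16, 27), (np.float64(0.831), 16, 18), (np.float64(0.828), 18, 36), (np.float64(0.823), 18, 27)]
now rest [-70.6   4.4 143.1] shift cm [ 7.06  0.04 -0.69] twist 1.571 F rest [-1.5 -0.5  1. ] t 23.05
```

Emit:
carry_out(rows=[{"xyz": [0.4, 0, -0.2], "twist": 0, "hand": 0}, {"xyz": [0.8, 0, -0.4], "twist": 0, "hand": 0}, {"xyz": [1.2, 0, -0.55], "twist": 0, "hand": 0}, {"xyz": [1.6, 0, -0.7], "twist": 0, "hand": 0}, {"xyz": [2.0, 0, -0.8], "twist": 0, "hand": 0}])

```text
clock: 23.55
ee_pos: [470.0, 5.9, 151.0]
tool_rot: [-0.0, -0.62, 0.785, -0.0]
ft_force: [-0.2, 1.9, -0.6]
width: -0.3
finger_force: 0.4
```

```bash
python3 -c "
from tilt import *
est('g')"
```

```text
scene 0.72 [(np.float64(0.865), 26, 27), (np.float64(0.858), 28, 27), (np.float64(0.857), 30, 36), (np.float64(0.849), 32, 36)]
top 0.72 [(np.float64(0.7), 20, 0), (np.float64(0.696), 24, 27), (np.float64(0.696), 22, 18), (np.float64(0.695), 22, 9)]
now rest [-50.5   4.3 150.9] shift cm [5.05 0.03 0.09] twist 1.571 F rest [-1.3 -0.2  0.2] t 23.75
```

Emit:
carry_out(rows=[{"xyz": [0.4, 0, -0.12], "twist": 0, "hand": 0}, {"xyz": [0.8, 0, -0.24], "twist": 0, "hand": 0}, {"xyz": [1.2, 0, -0.34], "twist": 0, "hand": 0}, {"xyz": [1.6, 0, -0.42], "twist": 0, "hand": 0}, {"xyz": [2.0, 0, -0.5], "twist": 0, "hand": 0}, {"xyz": [2.4, 0, -0.55], "twist": 0, "hand": 0}])

```text
clock: 24.35
ee_pos: [464.6, -17.3, 156.5]
tool_rot: [0.0, -0.62, 0.785, -0.0]
ft_force: [0.1, 1.9, -0.9]
width: -0.1
finger_force: 0.7
```

```bash
python3 -c "
from tilt import *
est('h')"
```

```text
scene 0.8 [(np.float64(0.835), 38, 36), (np.float64(0.832), 34, 27), (np.float64(0.829), 40, 36), (np.float64(0.828), 32, 27)]
top 0.81 [(np.float64(0.545), 28, 9), (np.float64(0.543), 26, 0), (np.float64(0.542), 30, 18), (np.float64(0.541), 32, 18)]
now rest [-26.2   4.3 156.4] shift cm [2.62 0.03 0.65] twist 1.571 F rest [-0.3 -0.5  0.7] t 24.55
```

Emit:
carry_out(rows=[{"xyz": [0.4, 0, -0.05], "twist": 0, "hand": 0}, {"xyz": [0.8, 0, -0.1], "twist": 0, "hand": 0}, {"xyz": [1.2, 0, -0.12], "twist": 0, "hand": 0}, {"xyz": [1.6, 0, -0.12], "twist": 0, "hand": 0}, {"xyz": [2.0, 0, -0.12], "twist": 0, "hand": 0}, {"xyz": [2.4, 0, -0.1], "twist": 0, "hand": 0}, {"xyz": [2.8, 0, -0.05], "twist": 0, "hand": 0}])

```text
clock: 25.25
ee_pos: [458.2, -44.5, 157.1]
tool_rot: [0.0, -0.62, 0.785, -0.0]
ft_force: [0.3, 1.2, 1.6]
width: 0.1
finger_force: 0.8
```

```bash
python3 -c "
from tilt import *
est('i')"
```

```text
scene 0.95 [(np.float64(0.858), 44, 36), (np.float64(0.857), 46, 36), (np.float64(0.855), 40, 27), (np.float64(0.854), 42, 27)]
top 0.68 [(np.float64(0.329), 88, 50), (np.float64(0.329), 90, 71), (np.float64(0.328), 90, 50), (np.float64(0.328), 90, 27)]
now rest [  1.7   4.3 157. ] shift cm [-0.17  0.03  0.7 ] twist 1.571 F rest [-0.3 -0.1  1.9] t 25.45
```

Emit:
carry_out(rows=[{"xyz": [0.4, 0, 0.05], "twist": 0, "hand": 0}, {"xyz": [0.8, 0, 0.12], "twist": 0, "hand": 0}, {"xyz": [1.2, 0, 0.2], "twist": 0, "hand": 0}, {"xyz": [1.6, 0, 0.3], "twist": 0, "hand": 0}, {"xyz": [2.0, 0, 0.42], "twist": 0, "hand": 0}, {"xyz": [2.4, 0, 0.56], "twist": 0, "hand": 0}, {"xyz": [2.8, 0, 0.72], "twist": 0, "hand": 0}])

```text
clock: 26.15
ee_pos: [451.6, -71.9, 149.6]
tool_rot: [-0.0, -0.62, 0.785, -0.0]
ft_force: [0.6, -0.1, 3.2]
width: 0.2
finger_force: 1.4
```

```bash
python3 -c "
from tilt import *
est('j')"
```

```text
scene 0.87 [(np.float64(0.886), 56, 36), (np.float64(0.884), 54, 36), (np.float64(0.871), 52, 36), (np.float64(0.866), 58, 36)]
top 0.94 [(np.float64(0.102), 88, 50), (np.float64(0.102), 90, 50), (np.float64(0.102), 90, 27), (np.float64(0.101), 88, 36)]
now rest [ 30.    4.2 149.4] shift cm [-3.    0.02 -0.06] twist 1.571 F rest [1.5 0.4 1.7] t 26.35
```

Emit:
carry_out(rows=[{"xyz": [0.35, 0, 0.2], "twist": 0, "hand": 0}, {"xyz": [0.7, 0, 0.4], "twist": 0, "hand": 0}, {"xyz": [1.05, 0, 0.65], "twist": 0, "hand": 0}, {"xyz": [1.4, 0, 0.9], "twist": 0, "hand": 0}, {"xyz": [1.75, 0, 1.2], "twist": 0, "hand": 0}, {"xyz": [2.1, 0, 1.5], "twist": 0, "hand": 0}, {"xyz": [2.4, 0, 1.8], "twist": 0, "hand": 0}])

```text
clock: 27.05
ee_pos: [446.5, -95.2, 132.2]
tool_rot: [0.0, -0.62, 0.785, -0.001]
ft_force: [-0.0, -0.6, 6.0]
width: 0.1
finger_force: 2.7
```

Emit:
carry_out(rows=[{"xyz": [0, 0, 0], "twist": 0, "hand": 0}, {"xyz": [0, 0, 0], "twist": 0, "hand": 0}, {"xyz": [0, 0, 0], "twist": 0, "hand": 0}, {"xyz": [0, 0, 0], "twist": 0, "hand": 0}])

```text
clock: 27.45
ee_pos: [445.5, -94.2, 130.8]
tool_rot: [-0.0, -0.62, 0.785, 0.001]
ft_force: [0.4, 0.3, -0.3]
width: -0.0
finger_force: 0.0
```

```bash
python3 -c "
from tilt import *
est('k')"
```

```text
scene 0.72 [(np.float64(0.91), 70, 50), (np.float64(0.905), 72, 50), (np.float64(0.897), 68, 50), (np.float64(0.887), 74, 50)]
top none
now rest [ 53.1   4.  131.4] shift cm [-5.31  0.   -1.86] twist 1.572 F rest [ 0.2 -0.5 -0.4] t 27.65
```

Emit:
carry_out(rows=[{"xyz": [0, 0, -3], "twist": 0, "hand": 0}, {"xyz": [-1, 0, -6], "twist": 0, "hand": 0}, {"xyz": [-5, 0, -7], "twist": 0, "hand": 0}, {"xyz": [-9, 0, -7], "twist": 0, "hand": 0}, {"xyz": [-13, 0, -7], "twist": 0, "hand": 0}, {"xyz": [-17, 0, -7], "twist": 0, "hand": 0}, {"xyz": [-19, 0, -4], "twist": 0, "hand": 0}, {"xyz": [-19, 0, 0], "twist": 0, "hand": 0}, {"xyz": [-19, 0, 4], "twist": 0, "hand": 0}, {"xyz": [-19, 0, 6.5], "twist": 0, "hand": 0}, {"xyz": [-19, 0, 6.5], "twist": 0, "hand": 0}, {"xyz": [-19, 0, 6.5], "twist": 0, "hand": 0}])

```text
clock: 28.85
ee_pos: [489.8, 90.1, 66.8]
tool_rot: [-0.0, -0.62, 0.785, 0.0]
ft_force: [0.6, -0.6, 0.8]
width: 0.2
finger_force: 0.0
```

Emit:
carry_out(rows=[{"xyz": [0, 0, 0], "twist": 0, "hand": 0}, {"xyz": [0, 0, 0], "twist": 0, "hand": 0}, {"xyz": [0, 0, 0], "twist": 0, "hand": 0}, {"xyz": [0, 0, 0], "twist": 0, "hand": 0}, {"xyz": [0, 0, 0], "twist": 0, "hand": 0}, {"xyz": [0, 0, 0], "twist": 0, "hand": 0}, {"xyz": [0, 0, 0], "twist": 0, "hand": 0}, {"xyz": [0, 0, 0], "twist": 0, "hand": 0}])

```text
clock: 29.65
ee_pos: [490.0, 90.1, 66.5]
tool_rot: [-0.0, -0.62, 0.785, 0.0]
ft_force: [0.6, -0.1, -0.9]
width: -0.3
finger_force: 0.0
```

```bash
cat > lie.py <<'E'
from h import *
from scipy.optimize import minimize
import itertools
def lie(cam_,tag):
    im=imaging.camera(cam_); cv2.imwrite(f"pics/{tag}{cam_}.png",im); r0=models.masks_of("mould",cam_)
    if not r0: print("none"); return
    m=r0[0]["mask"]; c=np.array(list(itertools.product((0,150),(-55,55),(18,118))),float)
    def cost(v):
        th=v[3]/50; a=v[2]/50
        k=Ro.from_euler('zy',[a,-th]).as_matrix()   # th>0: top end raised
        P=O+((c-[0,0,18])@k.T+[v[0],v[1],18])@RR.T; b=np.zeros(m.shape,np.uint8)
        cv2.fillConvexPoly(b,cv2.convexHull(np.round(w2px(cam_,P)*16).astype(np.int32)),1,shift=4)
        return 1-(b&m).sum()/((b|m)>0).sum()
    r=min((minimize(cost,[x,5,0,t],method="Nelder-Mead",options=dict(initial_simplex=[[x,5,0,t],[x+8,5,0,t],[x,13,0,t],[x,5,4,t],[x,5,0,t+4]])) for x in(-50,-30,0,30) for t in (0,8)),key=lambda r:r.fun)
    print(cam_,r0[0]["score"],"x y yaw pitch",np.round(r.x/[1,1,50,50],3),"IoU",1-r.fun)
E
python3 - <<'E'
from lie import *
lie("scene","l");lie("top","l"); shift([-60,4,65])
E
```

```text
scene 0.72 x y yaw pitch [-4.4337e+01  9.9650e+00  1.1000e-02  6.0000e-02] IoU 0.9511254019292604
top 0.7 x y yaw pitch [-5.6214e+01  6.7340e+00  3.0000e-03 -1.2500e-01] IoU 0.9711267605633803
now rest [-136.7    4.1   66.5] shift cm [7.67 0.01 0.15] twist 1.571 F rest [-0.4 -0.1  0.2] t 29.85
```

Emit:
carry_out(rows=[{"xyz": [1, -0.2, 0], "twist": 0, "hand": 0}, {"xyz": [2, -0.2, 0], "twist": 0, "hand": 0}, {"xyz": [3, -0.2, 0], "twist": 0, "hand": 0}, {"xyz": [4, -0.2, 0], "twist": 0, "hand": 0}, {"xyz": [5, -0.2, 0], "twist": 0, "hand": 0}, {"xyz": [5.5, -0.2, 0], "twist": 0, "hand": 0}, {"xyz": [6.0, -0.2, 0], "twist": 0, "hand": 0}, {"xyz": [6.0, -0.2, 0], "twist": 0, "hand": 0}, {"xyz": [6.0, -0.2, 0], "twist": 0, "hand": 0}, {"xyz": [6.0, -0.2, 0], "twist": 0, "hand": 0}])

```text
clock: 30.85
ee_pos: [478.1, 31.5, 66.6]
tool_rot: [0.0, -0.62, 0.785, 0.0]
ft_force: [0.0, 0.0, -0.2]
width: 0.0
finger_force: 0.0
```

Run:
```python
from lie import *
lie("scene","m"); shift([-60,4,65])
```

```text
scene 0.8 x y yaw pitch [-4.4926e+01  1.0782e+01 -2.0000e-03  3.9000e-02] IoU 0.9350753446617506
now rest [-77.    6.1  66.6] shift cm [1.7  0.22 0.16] twist 1.572 F rest [-0.2  0.3  0.2] t 30.95
```

Level and settled. Now the slow push along the board (total about 100 mm from here).

Emit:
carry_out(rows=[{"xyz": [0.5, -0.2, 0], "twist": 0, "hand": 0}, {"xyz": [1.0, -0.2, 0], "twist": 0, "hand": 0}, {"xyz": [1.4, -0.2, 0], "twist": 0, "hand": 0}, {"xyz": [1.7, -0.2, 0], "twist": 0, "hand": 0}, {"xyz": [2.0, -0.2, 0], "twist": 0, "hand": 0}, {"xyz": [2.3, -0.2, 0], "twist": 0, "hand": 0}, {"xyz": [2.6, -0.2, 0], "twist": 0, "hand": 0}, {"xyz": [2.9, -0.2, 0], "twist": 0, "hand": 0}, {"xyz": [3.2, -0.2, 0], "twist": 0, "hand": 0}])

```text
clock: 31.85
ee_pos: [472.6, 0.0, 66.6]
tool_rot: [0.0, -0.62, 0.785, 0.0]
ft_force: [1.5, 4.0, -0.6]
width: -0.1
finger_force: 2.2
```

Run:
```python
from lie import *
lie("scene","n"); shift([24,6,65])
```

```text
scene 0.84 x y yaw pitch [-30.705   7.698   0.065   0.099] IoU 0.8428640855337761
now rest [-44.4   8.1  66.6] shift cm [6.84 0.21 0.16] twist 1.571 F rest [-3.3  0.9  0.2] t 31.95
```

Emit:
carry_out(rows=[{"xyz": [0.4, 0, 0], "twist": 0, "hand": 0}, {"xyz": [0.9, 0, 0], "twist": 0, "hand": 0}, {"xyz": [1.4, 0, 0], "twist": 0, "hand": 0}, {"xyz": [1.9, 0, 0], "twist": 0, "hand": 0}, {"xyz": [2.4, 0, 0], "twist": 0, "hand": 0}, {"xyz": [2.9, 0, 0], "twist": 0, "hand": 0}, {"xyz": [3.4, 0, 0], "twist": 0, "hand": 0}, {"xyz": [3.9, 0, 0], "twist": 0, "hand": 0}, {"xyz": [4.4, 0, 0], "twist": 0, "hand": 0}, {"xyz": [4.8, 0, 0], "twist": 0, "hand": 0}, {"xyz": [5.1, 0, 0], "twist": 0, "hand": 0}, {"xyz": [5.4, 0, 0], "twist": 0, "hand": 0}])

```text
clock: 33.15
ee_pos: [460.0, -53.1, 66.5]
tool_rot: [-0.0, -0.62, 0.785, 0.0]
ft_force: [0.4, 3.9, 0.0]
width: -0.3
finger_force: 2.3
```

Run:
```python
from lie import *
lie("scene","o"); shift([24,6,65])
```

```text
scene 0.96 x y yaw pitch [20.377  9.587 -0.129 -0.228] IoU 0.8021868787276342
now rest [10.1  8.1 66.5] shift cm [1.39 0.21 0.16] twist 1.571 F rest [-3.3 -0.1  0. ] t 33.25
```

Emit:
carry_out(rows=[{"xyz": [0.3, 0, 0], "twist": 0, "hand": 0}, {"xyz": [0.6, 0, 0], "twist": 0, "hand": 0}, {"xyz": [0.9, 0, 0], "twist": 0, "hand": 0}, {"xyz": [1.1, 0, 0], "twist": 0, "hand": 0}, {"xyz": [1.1, 0, 0], "twist": 0, "hand": 0}])

```text
clock: 33.75
ee_pos: [457.4, -64.1, 66.6]
tool_rot: [-0.0, -0.62, 0.785, -0.0]
ft_force: [0.5, 2.3, -0.9]
width: 0.2
finger_force: 1.5
```

Emit:
carry_out(rows=[{"xyz": [0.1, 0, 0], "twist": 0, "hand": 0}, {"xyz": [0.2, 0, 0], "twist": 0, "hand": 0}, {"xyz": [0.2, 0, 0], "twist": 0, "hand": 0}])

```text
clock: 34.05
ee_pos: [457.1, -64.6, 66.6]
tool_rot: [0.001, -0.62, 0.785, 0.001]
ft_force: [1.5, 5.9, -0.1]
width: -0.0
finger_force: 3.1
```

Emit:
carry_out(rows=[{"xyz": [0.1, 0, 0], "twist": 0, "hand": 0}, {"xyz": [0.2, 0, 0], "twist": 0, "hand": 0}, {"xyz": [0.2, 0, 0], "twist": 0, "hand": 0}])

```text
clock: 34.35
ee_pos: [456.8, -64.5, 66.8]
tool_rot: [0.002, -0.62, 0.784, 0.002]
ft_force: [1.4, 11.2, 1.5]
width: -0.0
finger_force: 5.4
```

The tool no longer advances while the force rises, so the mould is at the stop. A little more pressure to square it, then away.

Emit:
carry_out(rows=[{"xyz": [0.1, 0, 0], "twist": 0, "hand": 0}, {"xyz": [0.2, 0, 0], "twist": 0, "hand": 0}, {"xyz": [0.2, 0, 0], "twist": 0, "hand": 0}, {"xyz": [0.2, 0, 0], "twist": 0, "hand": 0}])

```text
clock: 34.75
ee_pos: [456.8, -64.5, 67.1]
tool_rot: [0.004, -0.621, 0.784, 0.004]
ft_force: [2.7, 15.9, 2.4]
width: -0.0
finger_force: 7.7
```

Emit:
carry_out(rows=[{"xyz": [-0.5, 0, 0], "twist": 0, "hand": 0}, {"xyz": [-1.5, 0, 0], "twist": 0, "hand": 0}, {"xyz": [-4, 0, 0], "twist": 0, "hand": 0}, {"xyz": [-8, 0, -1], "twist": 0, "hand": 0}, {"xyz": [-12, 0, -4], "twist": 0, "hand": 0}, {"xyz": [-16, 0, -8], "twist": 0, "hand": 0}, {"xyz": [-20, 0, -12], "twist": 0, "hand": 0}, {"xyz": [-24, 0, -14], "twist": 0, "hand": 0}, {"xyz": [-26, 0, -14], "twist": 0, "hand": 0}, {"xyz": [-26, 0, -14], "twist": 0, "hand": 0}])

```text
clock: 35.75
ee_pos: [518.1, 186.1, 208.2]
tool_rot: [0.002, -0.621, 0.784, -0.002]
ft_force: [-0.2, -1.5, 0.3]
width: 0.1
finger_force: 0.0
```

Run:
```python
from lie import *
lie("scene","p"); lie("top","p"); shift([0,6,65])
im=cv2.imread("pics/ptop.png"); m=models.masks_of("mould","top")[0]["mask"].astype(np.uint8)
c=max(cv2.findContours(m,0,1)[0],key=cv2.contourArea); q=cv2.boxPoints(cv2.minAreaRect(c))
print(np.round((px2w("top",q,118)-O)@RR,1)[:,:2].tolist())
```

```text
scene 0.65 x y yaw pitch [31.042  7.987 -0.098 -0.183] IoU 0.9439973723107242
top 0.94 x y yaw pitch [ 2.9741e+01  3.9660e+00  6.0000e-03 -3.4000e-02] IoU 0.9685998627316403
now rest [-232.4    8.   205.8] shift cm [23.21  0.18 14.13] twist 1.57 F rest [ 0.5  0.5 -0.5] t 35.95
[[33.3, -59.2], [31.9, 59.7], [185.7, 60.3], [182.6, -57.9]]
```

Run:
```python
from h import *
import itertools
im=imaging.camera("scene"); m=models.masks_of("mould","scene")[0]["mask"]
c=np.array(list(itertools.product((0,150),(-55,55),(0,100))),float)
out=[]
for x in range(24,44,2):
  for y in (0,4,8,12):
    for a in (-.08,-.04,0,.04,.08):
      for p in (-.12,-.06,0,.06,.12):
        P=O+(c@Ro.from_euler('zy',[a,p]).as_matrix().T+[x,y,18])@RR.T; b=np.zeros(m.shape,np.uint8)
        cv2.fillConvexPoly(b,cv2.convexHull(np.round(w2px("scene",P)*16).astype(np.int32)),1,shift=4)
        out.append((round((b&m).sum()/((b|m)>0).sum(),3),x,y,a,p))
out.sort(reverse=True); print(out[:6],[o for o in out if o[3]==0 and o[4]==0][:3])
s=status.get_state();print(s["clock"],np.round(s["ft_force"],1))
```

```text
[(np.float64(0.961), 32, 8, 0, 0), (np.float64(0.96), 30, 8, 0, 0), (np.float64(0.956), 30, 8, -0.04, 0.12), (np.float64(0.955), 32, 12, -0.04, 0), (np.float64(0.954), 34, 8, 0, 0), (np.float64(0.953), 32, 12, 0, -0.06)] [(np.float64(0.961), 32, 8, 0, 0), (np.float64(0.96), 30, 8, 0, 0), (np.float64(0.954), 34, 8, 0, 0)]
36.1 [0.1 0.1 0.1]
```

Level, square and home against the stop, with the arm clear. Handing in.

```bash
python3 -c "
from plant import job
print(job.job_done())"
```

```text
the job is handed in; nothing more can be done
None
```

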